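# Hold a sample vial down on the vortex mixer

## Task

Take the amber vial with the green cap out of the blue rack, stand it upright in the black rubber cup on top of the vortex mixer, and with the vial press the spring-loaded cup about half way down, until its rim is level with the green band of the small gauge post beside it; never push it down to its stop. Finish while holding it like that: the gripper stays on the vial and keeps it pressed down in the cup, touching the vial only and not the mixer. Leave the other vials, bottles and things on the bench where they are.

Things in the scene. Friction and masses are not known exactly. Their poses are not given: they have to be found in the camera images.
- vial_green: The sample vial: upright amber glass cylinder 28 mm in diameter, with a paper label and a green screw cap (25 mm in diameter, from 80 to 98 mm above the underside). 98 mm tall overall, straight glass side from 0 to 74 mm, about 60 g. Stands at first in one of the rack's three pockets. Origin at the centre of its underside, z along its axis, up.
- vial_white: Amber glass vial like vial_green, with a white cap, in another pocket of the rack; a bystander. Origin at the centre of its underside.
- vial_blue: Amber glass vial like vial_green, with a blue cap, in another pocket of the rack; a bystander. Origin at the centre of its underside.
- rack: Blue plastic vial rack, fixed to the bench: block 60 mm (its x) by 210 mm (its y) by 32 mm high, with three round pockets, 31 mm in diameter and 20 mm deep (floor 12 mm above the bench), in a row along its y at -70, 0 and +70 mm. Origin at the centre of its underside. The vials stick 78 mm out of it; fingers that close along the rack's x stay clear of the neighbouring vials.
- mixer: Vortex mixer fixed to the bench: white housing 120 by 120 mm, 100 mm high, on a grey foot 135 mm square, with a black collar (60 mm in diameter, up to 115 mm) and above it the rubber cup, on the mixer's vertical axis. Origin at the centre of its underside; the gauge post stands at its y = +46 mm.
- gauge_green (a point): Middle of the green band on the gauge post, 156 mm above the bench. The post is 16 mm in diameter, its top 163 mm above the bench, level with the cup's rim at rest. From the top down it is white (4 mm: pressed too little), green (6 mm: right), red (4 mm: pressed too far), then grey.
- cup_floor (a point): Centre of the inner floor of the black rubber cup, on which the vial's underside stands. The cup is a funnel: 33 mm in diameter at the floor, 48 mm at the mouth, outside 56 mm at the mouth; its rim is 21 mm above this point. At rest this point is 142 mm above the bench; it goes down with the cup. z is up.
- cup (a joint): How far the cup is pressed straight down (m): 0 at rest, 0.014 at its stop. The spring pushes back with about 2 N at the start and 0.7 N more for each mm (about 7 N half way, at 0.007), so the vial's own weight does not press it. It springs up when let go.
- bottle_a: Amber solvent bottle, 70 mm in diameter, 135 mm tall, black cap; bystander. Origin at the centre of its underside.
- bottle_b: Second such bottle; bystander. Origin at the centre of its underside.
- beaker: Empty glass beaker, 60 mm in diameter, 85 mm tall; bystander. Origin at the centre of its underside.
- keypad: White hand-held controller lying flat, 130 by 170 by 28 mm; bystander. Origin at the centre of its underside.
- jar: Clear jar with a white cap, 64 mm in diameter, 80 mm tall; bystander. Origin at the centre of its underside.
- wrench: Small steel wrench lying flat, 120 mm long along its x; bystander. Origin at its underside.
Not all that is in view belongs to the job. Leave any yellow look-alike of the mixer alone.

How it is judged:
By the outcome, as a careful person would: the job done as asked, in the order asked, and still so for the second after the job is handed in, while the arm keeps its last pose, push and grip.
It also fails if it takes over 38 s, if anything falls off the work surface, if the arm or the gripper's body presses on something with over 40 N, if the wrist force passes 120 N, or if a joint passes its speed limit or range.

## Robot

A 7-joint arm with a two-finger parallel gripper is mounted at the origin on the work surface. World frame = base frame: x ahead of the robot, y to its left, z up, the work surface at z = 0. Lengths are in m, angles in rad, forces in N, time in s.
With the tool pointing down it reaches from about 0.425 to 0.925 m from the base axis. Payload 6.8 kg.
Tool frame: the origin (TCP) lies midway between the tips of the shut fingers; the grasp point (between the pads) lies 19 mm behind it (bot.pinch_z is the distance from the TCP to the grasp point, in m); z points along the fingers, y is the line along which they close (so a half turn about z gives the same grasp; the last joint's range is limited). The gripper opens to 85 mm and grips with 20 to 120 N. Pads are 22 mm wide; open, the fingers measure 114 mm over their backs; the gripper's body (76 mm by 85 mm) begins 54 mm behind the grasp point. The pads swing forward as they close: fully open they stand 13 mm farther back than shut.
Start: joints at [1.154, 0.477, 0.022, 1.555, -0.011, 1.109, -0.083], TCP at [0.205, -0.643, 0.231] pointing down, gripper open.
Joint ranges: [-2.96, 2.96], [-0.34, 2.1], [-1.41, 1.46], [0.24, 2.44], [-1.37, 4.51], [0.17, 1.92], [-2.96, 2.96]. Speed limits (rad/s): [2.39, 2.39, 3.14, 3.14, 3.14, 3.14, 3.14].

## Interface

Orientations are given as a unit quaternion [w, x, y, z].
In Python, from station import bot, imaging gives the robot as it stands. The module is installed in compiled form; this text tells all that it offers.
- The arm moves only by the tool carry_out, never from a script. Its argument "targets" is a list of rows, each a list of 5 numbers: the shift along the tool's x, y, z in cm, then the turn about the tool's z in degrees, then the opening, from -1 (shut) to 1 (fully open). In form: [[x, y, z, yaw, gripper], ...]. A call has 1 to 12 rows; each row shifts and turns the commanded pose from where the row before left it, along the tool's axes as they then stand; what a row does not reach is not made up. A row lasts 1/10 s, in which the tool goes at most 50 mm and 8.59 degrees, less where a joint would pass 70% of its speed; a pose out of reach is approached as far as the arm can. A call is refused whole if a number of a shift passes 5 or a number of a turn 8.59, either way. A call with a gripper value outside its range is refused whole. The fingers move at their own pace and stop on an object; "force" is the grip in N (left out, the last holds). Time passes only in rows, so rows that do not move let the fingers close. It gives the time, the measured TCP pose, the force, the opening and the grip force at its end, in the units of the state.
- bot.get_obs(): the state, without advancing time (a new reading comes with each control period).
- imaging.read_camera(name): name is "scene" or "side" or "wrist"; returns the picture (400x640x3 uint8, red, green, blue); there is no depth.
- imaging.calibration(name): a dict with "fx", "fy", "cx", "cy" (pixels), "k1" (the pictures are not rectified: a ray, as slopes to the right and down, at radius r is drawn at 1 + k1 r^2 times it, then the intrinsics apply), "extrinsics" (4x4, takes a point from world to camera coordinates). Camera axes: x right, y up, looking along -z (the intrinsics and any distortion apply to the point x, -y, -z); pixel columns grow to the right and rows downward; lengths in m; the calibration is good to about 2 mm. A picture is of the moment at which its call begins: read the wrist's pose just before it. calibration takes no time and is no camera call; for the wrist camera it gives the pose at the moment of the call.
- bot.hand_in(): hands the job in; it is judged then, once.
The state is a dict: "t": time; "q": joint angles; "joint_vel": joint speeds; "joint_torque": joint torques, N m; "eef_pos": TCP position; "tool_rot": TCP orientation; "contact_force": force on the tool from outside, world axes, zero at the start; "torque": the same for the moment, N m; "gripper_width": opening from 0.0 (shut) to 1.0 (fully open); "grasp_force": force on a finger pad.
Only numpy, scipy, OpenCV 4.12 (cv2) and the standard library are available. Lean on these libraries where they do the work, as an engineer would, in place of code of your own. Each camera call takes 0.05 s, during which the arm holds its last target. There are 200 camera calls.

## Working session

There is one attempt and no reset: what is moved stays moved. The work goes in short steps, Python scripts to look and compute and a tool call to move; the robot and the scene stay as the last step left them, time stands still between calls to the robot, and variables do not carry over. Pictures are saved under pics/ and viewed, at most 10 in all, crops included, and the job is handed in when it is done.

Besides the shell and the picture viewer there is one more tool, called after "Request:" by a JSON object that holds its "op" and its "data", one argument or row to a line. carry_out: Moves the arm, as the interface text tells. Its arguments: {"type":"object","properties":{"targets":{"type":"array"},"force":{"type":"number"}},"required":["targets"]}

```bash
mkdir -p pics; cat > h.py <<'E'
import numpy as np, cv2
from station import bot, imaging
def cam(n):
    c=imaging.calibration(n); im=imaging.read_camera(n); return c,im
def ray(c,u,v):
    K=np.array([[c['fx'],0,c['cx']],[0,c['fy'],c['cy']],[0,0,1.]])
    p=cv2.undistortPoints(np.array([[[u,v]]],float),K,np.array([c['k1'],0,0,0,0.]))[0,0]
    E=np.array(c['extrinsics']); R=E[:3,:3]
    return -R.T@E[:3,3], R.T@np.array([p[0],-p[1],-1.])
def onz(c,u,v,z):
    o,d=ray(c,u,v); return o+d*(z-o[2])/d[2]
def tri(c1,p1,c2,p2):
    A=[];b=[]
    for c,p in((c1,p1),(c2,p2)):
        o,d=ray(c,*p); d=d/np.linalg.norm(d); M=np.eye(3)-np.outer(d,d); A.append(M); b.append(M@o)
    return np.linalg.lstsq(np.vstack(A),np.hstack(b),rcond=None)[0]
def proj(c,P):
    q=(np.array(c['extrinsics'])@np.append(P,1))[:3]; x,y=q[0]/-q[2],-q[1]/-q[2]
    s=1+c['k1']*(x*x+y*y); return c['fx']*x*s+c['cx'],c['fy']*y*s+c['cy']
E
python3 - <<'E'
from h import *
o=bot.get_obs(); print(o['t'],o['eef_pos'],o['tool_rot'],o['contact_force'],o['gripper_width'],bot.pinch_z)
ims=[]
for n in('scene','side'):
    c,im=cam(n); ims.append(im); np.save(n,im)
    E=np.array(c['extrinsics']); print(n,c['k1'],c['fx'],-E[:3,:3].T@E[:3,3])
    cv2.imwrite(f'pics/{n}0.png',im[:,:,::-1])
E
```

```text
0.0 [ 0.20493887 -0.64251539  0.23034618] [-8.83793004e-04  9.88103678e-01  1.53786526e-01 -2.10100776e-04] [0.11739038 0.51699447 0.0692695 ] 1.0019215607811736 0.0187
scene -0.06346599073307185 446.76814451000456 [1.19940195 0.62176537 1.16554806]
side -0.002108830063110255 407.2208252717659 [ 0.27911281 -0.70381133  1.06224574]
```

View pics/scene0.png

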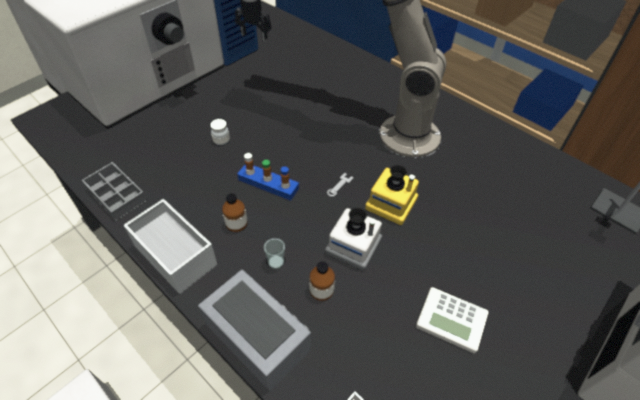

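View pics/side0.png

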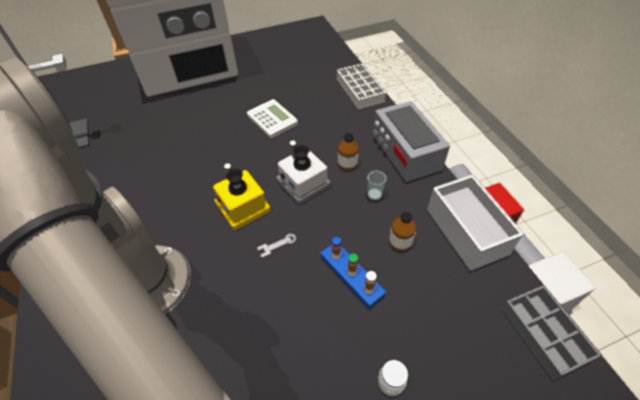

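The scene view shows two mixers, the white one at about (355,237) and a yellow look-alike at (393,193). The white one is the mixer described. The rack's caps are white (249,157), green (266,163) and blue (285,170), so the target is the green cap in the middle pocket. I'll confirm this in an enlarged crop and measure.

```bash
python3 - <<'E'
from h import *
cs={n:imaging.calibration(n) for n in('scene','side')}; I={n:np.load(n+'.npy') for n in cs}
a=cv2.resize(I['scene'][140:270,225:425],None,fx=4,fy=4,interpolation=cv2.INTER_CUBIC)[:,:800]
a=cv2.resize(I['scene'][145:270,230:400],(800,588),interpolation=cv2.INTER_CUBIC)
b=cv2.resize(I['side'][125:310,265:395],(415,590),interpolation=cv2.INTER_CUBIC)
cv2.imwrite('pics/c1.png',cv2.resize(a,(800,588))[:,:,::-1])
cv2.imwrite('pics/c2.png',b[:,:,::-1])
def cent(m,box):
    x0,y0,x1,y1=box; k=np.zeros(m.shape,np.uint8); k[y0:y1,x0:x1]=m[y0:y1,x0:x1]
    n,l,s,c=cv2.connectedComponentsWithStats(k); i=1+np.argmax(s[1:,4]); return c[i],s[i]
B={'scene':(230,145,310,205),'side':(315,230,395,310)}
P={}
for n in cs:
    h=cv2.cvtColor(I[n],cv2.COLOR_RGB2HSV); H,S,V=[h[...,i].astype(int) for i in range(3)]
    g=(H>45)&(H<85)&(S>80)&(V>50); bl=(H>100)&(H<130)&(S>100)&(V>60); w=(S<60)&(V>150)
    P[n]=[cent(m.astype(np.uint8),B[n]) for m in (g,w,bl)]
    print(n,P[n])
print('green',tri(cs['scene'],P['scene'][0][0],cs['side'],P['side'][0][0]))
print('white',tri(cs['scene'],P['scene'][1][0],cs['side'],P['side'][1][0]))
E
```

```text
scene [(array([265.6440678 , 162.84745763]), array([262, 159,   8,   9,  59], dtype=int32)), (array([247.65 , 155.475]), array([244, 153,   8,   6,  40], dtype=int32)), (array([268.2344086 , 182.33225806]), array([237, 165,  62,  35, 930], dtype=int32))]
side [(array([353.2195122, 257.7804878]), array([349, 253,  10,  11,  82], dtype=int32)), (array([370.83529412, 275.45882353]), array([366, 271,  11,  10,  85], dtype=int32)), (array([352.62271341, 277.36737805]), array([ 320,  246,   66,   63, 1312], dtype=int32))]
green [ 0.55186645 -0.20804921  0.10649016]
white [ 0.57162    -0.27499242  0.10919744]
```

View pics/c1.png

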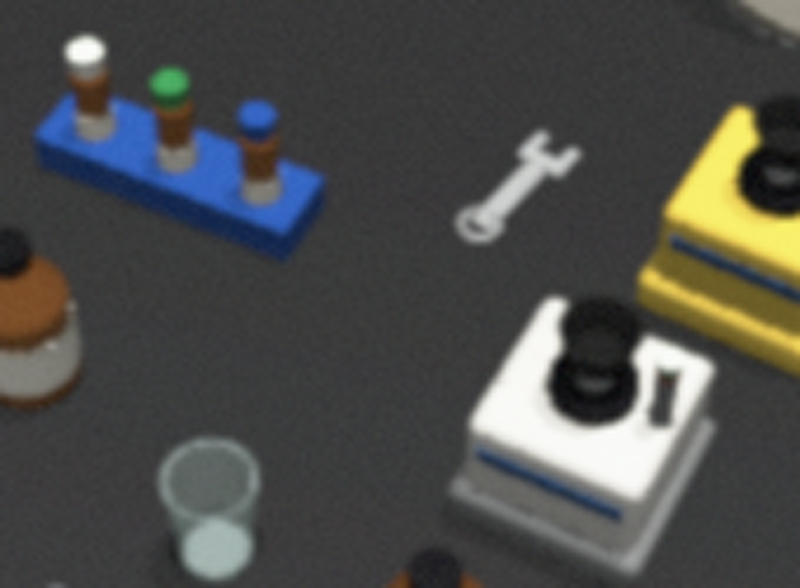

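View pics/c2.png

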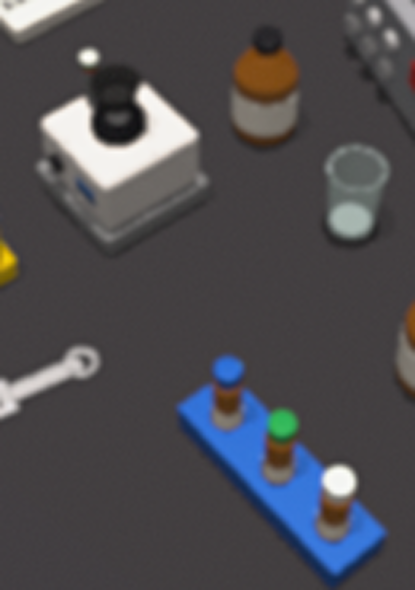

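The crop confirms it: green cap in the middle pocket, flanked by white and blue. The white mixer has its cup at about scene (357,217) and side (301,153), and its post top at scene (372,224) and side (293,143).

```bash
python3 - <<'E'
from h import *
A,B=imaging.calibration('scene'),imaging.calibration('side')
for k,p,q in(('cup rim',(357.5,216.9),(301,153.2)),('post',(371.9,224.1),(292.6,142.9)),('bottleA cap',(231.5,199),(406,216)),('green',(265.6,162.8),(353.2,257.8))):
    print(k,tri(A,p,B,q),onz(A,*p,.163),onz(B,*q,.163))
p=(265.6,162.8);print(onz(A,*p,.105),onz(B,353.2,257.8,.105))
for r in((265.6,162.8),):pass
o=bot.get_obs();q=o['tool_rot'];th=2*np.arctan2(q[2],q[1]);x=np.array([np.cos(th),np.sin(th)]);y=np.array([np.sin(th),-np.cos(th)])
d=np.array([.552,-.208])-o['eef_pos'][:2];print(d@x*100,d@y*100,np.degrees(th))
E
```

```text
cup rim [0.54447921 0.17670134 0.15128588] [0.54987616 0.18275082 0.163     ] [0.54264449 0.16359651 0.163     ]
post [0.53613127 0.22536582 0.15519655] [0.54142849 0.22835713 0.163     ] [0.5337973  0.21751986 0.163     ]
bottleA cap [ 0.74015825 -0.15276495  0.12794771] [ 0.75462835 -0.12577334  0.163     ] [ 0.72398273 -0.17414584  0.163     ]
green [ 0.55182232 -0.20818866  0.10660336] [ 0.58536065 -0.16340955  0.163     ] [ 0.53661475 -0.23809601  0.163     ]
[ 0.54983677 -0.20883395  0.105     ] [ 0.55322323 -0.20805807  0.105     ]
46.26896075700706 -30.854064508276767 17.69364459405185
```

Request:
{"op": "carry_out", "data": {
  "targets": [
    [3.86,-2.57,0,0,1],
    [3.86,-2.57,0,0,1],
    [3.86,-2.57,0,0,1],
    [3.86,-2.57,0,0,1],
    [3.86,-2.57,0,0,1],
    [3.86,-2.57,0,0,1],
    [3.86,-2.57,0,0,1],
    [3.86,-2.57,0,0,1],
    [3.86,-2.57,0,0,1],
    [3.86,-2.57,0,0,1],
    [3.86,-2.57,0,0,1],
    [3.86,-2.57,0,0,1]
  ]
}}

```text
t: 1.3
eef_pos: [0.5534, -0.2069, 0.231]
tool_rot: [-0.0, 0.988, 0.154, -0.0]
contact_force: [0.6, -0.8, -0.6]
gripper_width: 1.009
grasp_force: 0.0
```

Request:
{"op": "carry_out", "data": {
  "targets": [
    [0,0,0,-8,1],
    [0,0,0,-8,1],
    [0,0,0,-8,1],
    [0,0,0,-8,1],
    [0,0,0,-8,1],
    [0,0,0,-8,1],
    [0,0,0,-8,1],
    [0,0,0,-8,1],
    [0,0,0,-8,1],
    [0,0,0,-8,1],
    [0,0,0,-8,1],
    [0,0,0,0,1]
  ]
}}

```text
t: 2.5
eef_pos: [0.5524, -0.2086, 0.2308]
tool_rot: [-0.0, 0.604, 0.797, -0.0]
contact_force: [-0.0, 0.9, -0.4]
gripper_width: 0.997
grasp_force: 0.0
```

```bash
python3 - <<'E'
from h import *
o=bot.get_obs();c,im=cam('wrist'); np.save('w1',im); cv2.imwrite('pics/w1.png',im[:,:,::-1])
q=o['tool_rot'];print(o['t'],o['eef_pos'],q,np.degrees(2*np.arctan2(q[2],q[1])),o['q'])
E=np.array(c['extrinsics']);print(-E[:3,:3].T@E[:3,3],proj(c,[.552,-.208,.11]))
E
```

```text
2.5 [ 0.55235308 -0.20857921  0.23082537] [-4.70121446e-04  6.03553428e-01  7.97322416e-01 -5.01721747e-05] 105.75035157185616 [ 0.63326746  0.38212796 -0.4852336   1.73760433  0.19901662  1.07174975
  0.35676953]
[ 0.53134976 -0.13369617  0.37446278] (np.float64(319.49524200673164), np.float64(194.73609052400178))
```

View pics/w1.png

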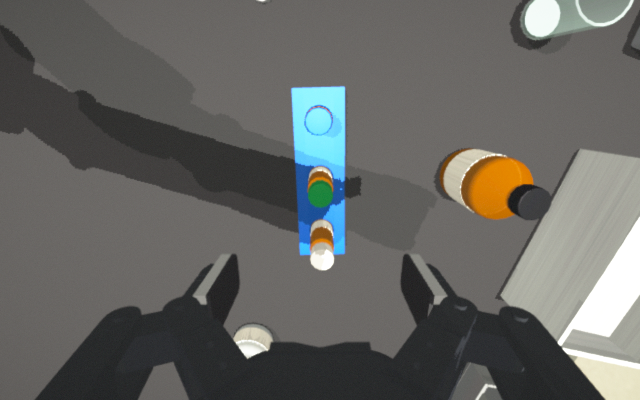

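The wrist view shows the green cap at (320,193) and the rack nearly parallel to the image columns, with corners about (292,88), (345,87), (345,254) and (300,255). I'll measure it precisely.

```bash
python3 - <<'E'
from h import *
c=imaging.calibration('wrist'); im=np.load('w1.npy'); h=cv2.cvtColor(im,cv2.COLOR_RGB2HSV)
g=cv2.inRange(h,(45,80,40),(85,255,255)); g[:150]=0; g[230:]=0
cn=max(cv2.findContours(g,0,1)[0],key=cv2.contourArea); print(cv2.boundingRect(cn),cv2.minEnclosingCircle(cn),cv2.fitEllipse(cn))
r=cv2.inRange(h,(95,90,40),(125,255,255)); r=cv2.morphologyEx(r,cv2.MORPH_CLOSE,np.ones((25,25)));
cn2=max(cv2.findContours(r,0,1)[0],key=cv2.contourArea); print(cv2.minAreaRect(cn2))
pts=[]
for row in range(100,240,10):
    xs=np.where(r[row,280:360])[0]+280; pts.append((onz(c,xs[0],row,.032)[:2],onz(c,xs[-1]+1,row,.032)[:2]))
pts=np.array(pts)
for k in(0,1):
    v=cv2.fitLine(pts[:,k].astype(np.float32),cv2.DIST_HUBER,0,.01,.01).ravel(); print('edge deg',np.degrees(np.arctan2(v[1],v[0])),v[2:])
print('widths',np.linalg.norm(pts[:,0]-pts[:,1],axis=1).mean())
(x,y),_,_=cv2.fitEllipse(cn)
for z in(.110,.107,.1): print(z,onz(c,x,y,z))
x0,y0,w,hh=cv2.boundingRect(cn)
print('diam',np.linalg.norm(onz(c,x0,y,.11)-onz(c,x0+w,y,.11)))
E
```

```text
(308, 181, 25, 26) ((319.9119567871094, 193.52816772460938), 13.124835968017578) ((319.8874816894531, 193.64476013183594), (24.11971092224121, 25.605222702026367), 5.193464279174805)
((319.898193359375, 170.42755126953125), (168.24742126464844, 54.158077239990234), 88.56790161132812)
edge deg -73.3134 [ 0.5198298  -0.20463443]
edge deg -73.52127 [ 0.57947755 -0.18715678]
widths 0.062121436088425075
0.11 [ 0.55214721 -0.20686501  0.11      ]
0.107 [ 0.55237916 -0.20769576  0.107     ]
0.1 [ 0.55292038 -0.20963417  0.1       ]
diam 0.024383948424231146
```

Request:
{"op": "carry_out", "data": {
  "targets": [
    [0.1,0,4,-0.8,1],
    [0,0,4,0,1],
    [0,0,4,0,1],
    [0,0,3,0,1],
    [0,0,2,0,1],
    [0,0,1.3,0,1],
    [0,0,0,0,1],
    [0,0,0,0,1]
  ]
}}

```text
t: 3.35
eef_pos: [0.553, -0.2076, 0.049]
tool_rot: [0.0, 0.599, 0.801, 0.0]
contact_force: [0.8, 0.1, 1.3]
gripper_width: 1.0
grasp_force: 0.0
```

Request:
{"op": "carry_out", "data": {
  "targets": [
    [0,0,0,0,-1],
    [0,0,0,0,-1],
    [0,0,0,0,-1],
    [0,0,0,0,-1],
    [0,0,0,0,-1],
    [0,0,0,0,-1],
    [0,0,0,0,-1],
    [0,0,0,0,-1]
  ],
  "force": 50
}}

```text
t: 4.15
eef_pos: [0.5526, -0.2077, 0.049]
tool_rot: [0.0, 0.598, 0.801, -0.0]
contact_force: [-1.9, -0.1, 7.0]
gripper_width: 0.314
grasp_force: 49.1
```

Request:
{"op": "carry_out", "data": {
  "targets": [
    [0,0,-1,0,-1],
    [0,0,-2,0,-1],
    [0,0,-4,0,-1],
    [0,0,-4,0,-1],
    [0,0,-4,0,-1],
    [0,0,-4,0,-1],
    [0,0,-2,0,-1],
    [0,0,0,0,-1]
  ]
}}

```text
t: 4.95
eef_pos: [0.5544, -0.2078, 0.2625]
tool_rot: [0.003, 0.598, 0.801, 0.001]
contact_force: [-0.1, -0.1, -1.5]
gripper_width: 0.315
grasp_force: 49.4
```

Request:
{"op": "carry_out", "data": {
  "targets": [
    [2,0.6,0,0,-1],
    [4,1.1,0,0,-1],
    [4,1.1,0,0,-1],
    [4,1.1,0,0,-1],
    [4,1.1,0,0,-1],
    [4,1.1,0,0,-1],
    [2.5,0.8,0,0,-1],
    [0,0,0,0,-1],
    [0,0,0,0,-1]
  ]
}}

```text
t: 5.85
eef_pos: [0.5483, 0.047, 0.2572]
tool_rot: [-0.001, 0.598, 0.802, -0.001]
contact_force: [-0.5, 0.0, -0.9]
gripper_width: 0.317
grasp_force: 49.4
```

```bash
python3 - <<'E'
from h import *
o=bot.get_obs();c,im=cam('wrist'); np.save('w2',im); cv2.imwrite('pics/w2.png',im[:,:,::-1])
import pickle; pickle.dump(c,open('c2.pkl','wb'))
q=o['tool_rot'];print(o['t'],o['eef_pos'],q,np.degrees(2*np.arctan2(q[2],q[1])),o['contact_force'],o['grasp_force'],o['gripper_width'])
E
```

```text
5.85 [0.54834993 0.04703799 0.25720229] [-6.13733627e-04  5.97773119e-01  8.01664745e-01 -7.46732477e-04] 106.57881007561853 [-0.50681912  0.03612316 -0.94377027] 49.37234368175268 0.31730703158757245
```

View pics/w2.png

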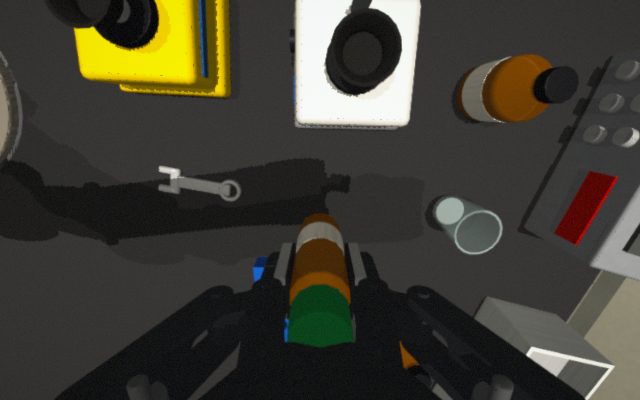

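The wrist view shows the vial held with its bottom at about (321,216), the cup mouth centred near (366,43), and the post at (360,5), cut off by the frame. I'll move a little closer and measure.

Request:
{"op": "carry_out", "data": {
  "targets": [
    [2,0.6,0,0,-1],
    [2.5,0.9,0,0,-1],
    [0,0,0,0,-1],
    [0,0,0,0,-1]
  ]
}}

```text
t: 6.3
eef_pos: [0.5506, 0.0931, 0.2578]
tool_rot: [-0.0, 0.599, 0.801, -0.001]
contact_force: [-0.5, -0.7, -0.6]
gripper_width: 0.316
grasp_force: 49.4
```

```bash
cat > m.py <<'E'
from h import *
from scipy.optimize import least_squares
o=bot.get_obs();c,im=cam('wrist'); np.save('w3',im)
q=o['tool_rot'];th=2*np.arctan2(q[2],q[1]);print(o['t'],o['eef_pos'],np.degrees(th),q)
px=proj(c,[.544,.172,.163]); print('pred',px)
h=cv2.cvtColor(im,cv2.COLOR_RGB2HSV); wht=cv2.inRange(h,(0,0,120),(180,60,255))
n,l,s,ce=cv2.connectedComponentsWithStats(wht); 
i=max(range(1,n),key=lambda k:s[k,4]*(abs(ce[k][0]-px[0])<80)*(abs(ce[k][1]-px[1])<100)); m=(l==i).astype(np.uint8)*255
hull=cv2.convexHull(max(cv2.findContours(m,0,1)[0],key=cv2.contourArea))
print('rect',cv2.minAreaRect(hull)); f=np.zeros_like(m); cv2.fillConvexPoly(f,hull,255)
dark=cv2.inRange(h,(0,0,0),(180,255,95))&f; dark=cv2.morphologyEx(dark,cv2.MORPH_OPEN,np.ones((15,15)))
cn=max(cv2.findContours(dark,0,1)[0],key=cv2.contourArea)[:,0]; print('dark',cv2.boundingRect(cn))
W=np.array([onz(c,u+.5,v+.5,.163)[:2] for u,v in cn])
best=None; rng=np.random.default_rng(0)
for _ in range(2000):
    a,b=W[rng.choice(len(W),2,0)]; d=b-a; L=np.hypot(*d)
    if L<.03 or L>.056: continue
    for sg in(1,-1):
        p=(a+b)/2+sg*np.sqrt(.028**2-L*L/4)*np.array([-d[1],d[0]])/L
        k=abs(np.hypot(*(W-p).T)-.028)<.0008
        if best is None or k.sum()>best[0]: best=(k.sum(),p,k)
r=least_squares(lambda p:np.hypot(*(W[best[2]]-p[:2]).T)-p[2],[*best[1],.028]); print('rim circle',best[0],len(W),best[1],r.x)
p=r.x; print('pix',proj(c,[*p[:2],.163]))
v=im.copy()
for t in np.linspace(0,6.28,90): cv2.circle(v,tuple(int(z) for z in proj(c,[p[0]+.028*np.cos(t),p[1]+.028*np.sin(t),.163])),0,(255,0,0),-1)
x0,y0=int(px[0])-130,0
cv2.imwrite('pics/w3.png',cv2.resize(v[0:260,220:500],None,fx=2.3,fy=2.3,interpolation=cv2.INTER_CUBIC)[:,:,::-1])
d=p[:2]-o['eef_pos'][:2]; print('shift cm',d@[np.cos(th),np.sin(th)]*100,d@[np.sin(th),-np.cos(th)]*100)
E
python3 m.py
```

```text
6.3 [0.55064719 0.0930632  0.25778137] 106.43072939706767 [-9.76707354e-05  5.98808757e-01  8.00891856e-01 -5.45041475e-04]
pred (np.float64(339.39177774466583), np.float64(112.188059057327))
rect ((340.0, 99.0), (120.0, 134.0), 0.0)
dark (311, 73, 66, 68)
rim circle 91 192 [0.54818215 0.17443096] [0.54714952 0.17529614 0.02699064]
pix (np.float64(344.35400480926023), np.float64(109.25073555546926))
shift cm 7.9864084956062165 1.990524582008861
```

View pics/w3.png

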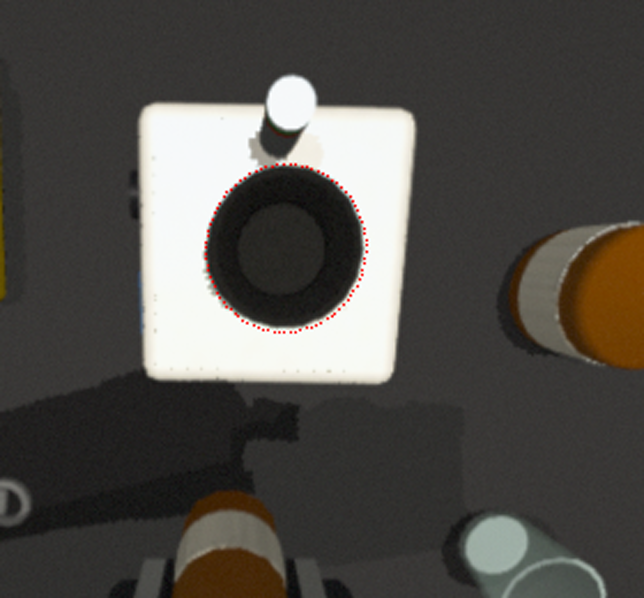

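The crop shows the cup mouth centred at crop (285,246), the floor disc at (281,249) and the post top at (291,102). Since the fingers close across the post direction, they stay clear of the post.

```bash
python3 - <<'E'
from h import *
c=imaging.calibration('wrist'); o=bot.get_obs(); q=o['tool_rot'];th=2*np.arctan2(q[2],q[1]);X=np.array([np.cos(th),np.sin(th)]);Y=np.array([np.sin(th),-np.cos(th)])
P={k:onz(c,220+u/2.3,v/2.3,z)[:2] for k,u,v,z in(('rim',285,246,.163),('floor',281.5,249,.142),('post',291.5,102.5,.163))}
for k,p in P.items(): d=(p-o['eef_pos'][:2])*100; print(k,p,d@X,d@Y)
d=P['post']-P['rim'];print(np.hypot(*d),np.degrees(np.arctan2(d[1],d[0])))
im=np.load('w3.npy'); e=o['eef_pos']
# vial base: project expected bottom rim; compare with picture's lowest (far) edge and sides
for a,b in((.014,0),(0,.014),(0,-.014)): print(proj(c,[*(e[:2]+a*X+b*Y),e[2]-.037]))
h=cv2.cvtColor(im,cv2.COLOR_RGB2HSV); m=cv2.inRange(h,(5,120,40),(20,255,255)); m[:200]=0;m[:,:280]=0;m[260:]=0;m[:,360:]=0
ys,xs=np.where(m);print('vial top row',ys.min(),[ (r,xs[ys==r].min(),xs[ys==r].max()) for r in range(ys.min(),ys.min()+14,3)])
E
```

```text
rim [0.54644327 0.17615945] 8.156449186495001 1.9495812391970233
floor [0.54704153 0.17552801] 8.079004527241457 1.9891880715163783
post [0.53474115 0.21994504] 12.687323254125298 2.060747286014557
0.04532237604836021 104.96313110872326
(np.float64(319.67204731947055), np.float64(210.35664802991295))
(np.float64(339.8601326178792), np.float64(229.35893478594272))
(np.float64(299.52388367194715), np.float64(229.38202520120564))
vial top row 213 [(213, np.int64(314), np.int64(324)), (216, np.int64(308), np.int64(329)), (219, np.int64(304), np.int64(334)), (222, np.int64(303), np.int64(336)), (225, np.int64(301), np.int64(338))]
```

Request:
{"op": "carry_out", "data": {
  "targets": [
    [2,0.5,0,0,-1],
    [3,0.7,0,0,-1],
    [2.4,0.6,0,0,-1],
    [0.8,0.2,0,0,-1],
    [0,0,0,0,-1],
    [0,0,2,0,-1],
    [0,0,2,0,-1],
    [0,0,1,0,-1],
    [0,0,0,0,-1],
    [0,0,0,0,-1]
  ]
}}

```text
t: 7.35
eef_pos: [0.5471, 0.1778, 0.2088]
tool_rot: [0.0, 0.599, 0.801, 0.0]
contact_force: [-0.0, -0.2, -0.5]
gripper_width: 0.314
grasp_force: 49.4
```

```bash
python3 - <<'E'
from h import *
o=bot.get_obs();q=o['tool_rot'];th=2*np.arctan2(q[2],q[1]);d=np.array([.5468,.1758])-o['eef_pos'][:2]
print(o['t'],o['eef_pos'],np.degrees(th),q,o['contact_force'],d@[np.cos(th),np.sin(th)]*100,d@[np.sin(th),-np.cos(th)]*100)
E
```

```text
7.35 [0.54709973 0.17784305 0.20878843] 106.42093939823373 [2.35137937e-04 5.98877252e-01 8.00840794e-01 6.76291406e-05] [-0.02593065 -0.17975255 -0.45556474] -0.1874986092299374 -0.08650568052895193
```

Request:
{"op": "carry_out", "data": {
  "targets": [
    [-0.1,-0.1,0.5,0,-1],
    [0,0,1,0,-1],
    [0,0,0.7,0,-1],
    [0,0,0.2,0,-1],
    [0,0,0,0,-1],
    [0,0,0,0,-1],
    [0,0,0,0,-1]
  ]
}}

```text
t: 8.05
eef_pos: [0.5461, 0.1776, 0.1846]
tool_rot: [0.0, 0.598, 0.801, 0.0]
contact_force: [-0.2, -0.6, -0.6]
gripper_width: 0.312
grasp_force: 49.4
```

Request:
{"op": "carry_out", "data": {
  "targets": [
    [0,0,0.2,0,-1],
    [0,0,0.1,0,-1],
    [0,0,0,0,-1],
    [0,0,0,0,-1],
    [0,0,0,0,-1]
  ]
}}

```text
t: 8.55
eef_pos: [0.5459, 0.1774, 0.1813]
tool_rot: [0.0, 0.598, 0.801, 0.0]
contact_force: [-0.2, -0.3, -0.7]
gripper_width: 0.319
grasp_force: 49.4
```

Request:
{"op": "carry_out", "data": {
  "targets": [
    [0,0,0.2,0,-1],
    [0,0,0.1,0,-1],
    [0,0,0,0,-1],
    [0,0,0,0,-1],
    [0,0,0,0,-1]
  ]
}}

```text
t: 9.05
eef_pos: [0.546, 0.1775, 0.1784]
tool_rot: [0.0, 0.598, 0.801, 0.0]
contact_force: [0.1, -0.1, 0.8]
gripper_width: 0.316
grasp_force: 49.5
```

Request:
{"op": "carry_out", "data": {
  "targets": [
    [0,0,0.2,0,-1],
    [0,0,0.1,0,-1],
    [0,0,0,0,-1],
    [0,0,0,0,-1],
    [0,0,0,0,-1]
  ]
}}

```text
t: 9.55
eef_pos: [0.546, 0.1775, 0.1754]
tool_rot: [0.0, 0.598, 0.801, 0.0]
contact_force: [0.3, -0.2, 3.1]
gripper_width: 0.314
grasp_force: 49.7
```

Request:
{"op": "carry_out", "data": {
  "targets": [
    [0,0,0.2,0,-1],
    [0,0,0.2,0,-1],
    [0,0,0,0,-1],
    [0,0,0,0,-1],
    [0,0,0,0,-1]
  ]
}}

```text
t: 10.05
eef_pos: [0.546, 0.1775, 0.1715]
tool_rot: [0.0, 0.598, 0.801, 0.0]
contact_force: [-1.6, -0.6, 5.3]
gripper_width: 0.317
grasp_force: 50.0
```

```bash
python3 - <<'E'
from h import *
fs=[];zs=[]
for i in range(3):
    c,im=cam('scene'); 
    o=bot.get_obs();fs.append(o['contact_force']);zs.append(o['eef_pos'])
print(o['t'],np.mean(fs,0),np.mean(zs,0))
a=cv2.resize(im[190:245,330:400],(760,597),interpolation=cv2.INTER_CUBIC);cv2.imwrite('pics/s4.png',a[:,:,::-1])
P=np.array([.5468,.1758])
for k,x in(('rim7',[*P,.156]),('post green',[.5347,.2199,.156])):print(k,proj(c,x))
E
```

```text
10.2 [-0.74041595 -0.21160993  5.38414826] [0.54604169 0.17751547 0.1715274 ]
rim7 (np.float64(356.13065731668945), np.float64(216.44644423795455))
post green (np.float64(370.80054942144284), np.float64(222.5422029416122))
```

View pics/s4.png

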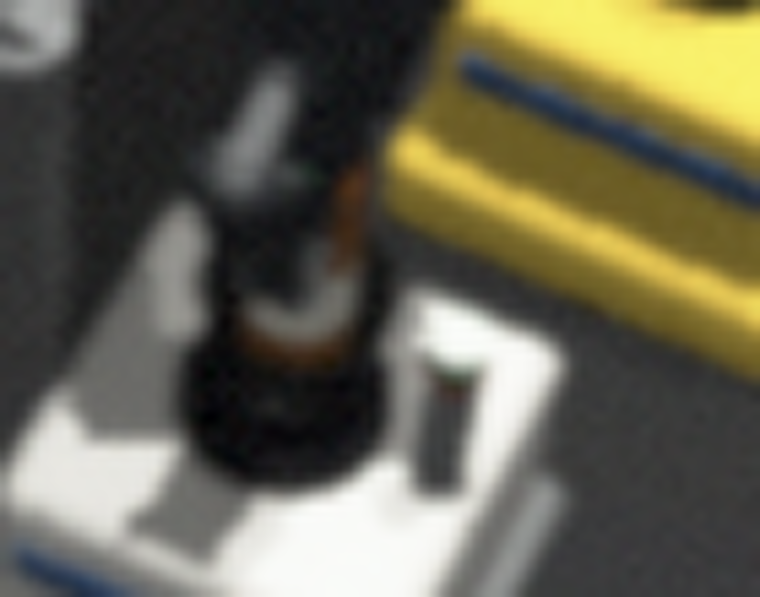

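The vial stands upright in the cup and the fingers are clear of both cup and post. The force implies about 6 mm pressed, and the height about 7 mm. I'll check the rim height once more with the wrist camera.

```bash
python3 - <<'E'
from h import *
c,im=cam('wrist'); P=np.array([.5468,.1758]); v=im.copy()
for z,col in((.163,(255,0,0)),(.156,(0,255,0)),(.149,(0,0,255))):
    for t in np.linspace(0,6.28,140):
        u=proj(c,[P[0]+.028*np.cos(t),P[1]+.028*np.sin(t),z]); cv2.circle(v,(int(u[0]),int(u[1])),0,col,-1)
u=proj(c,[*P,.156]); print(u); x0=int(max(0,min(640-260,u[0]-130))); y0=int(max(0,min(205,u[1]-130))); print(x0,y0)
cv2.imwrite('pics/w5.png',cv2.resize(v[y0:y0+195,x0:x0+260],(780,585),interpolation=cv2.INTER_NEAREST)[:,:,::-1])
E
```

```text
(np.float64(320.0315657657177), np.float64(245.87655868919103))
190 115
```

View pics/w5.png

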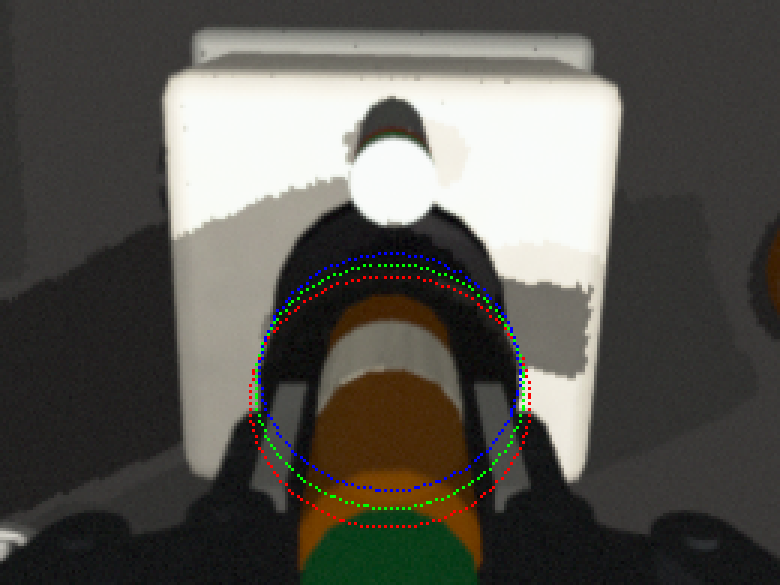

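The wrist view shows the vial centred in the cup, the fingers clear of the post (top at crop (391,181)), and the rim sides near the circle for 7 mm pressed. I'll read the edge width numerically to be sure.

```bash
python3 - <<'E'
from h import *
c,im=cam('wrist'); g=cv2.cvtColor(im,cv2.COLOR_RGB2GRAY).astype(int); P=np.array([.5468,.1758])
t=np.linspace(0,2*np.pi,721)
C={z:np.array([proj(c,[P[0]+.028*np.cos(a),P[1]+.028*np.sin(a),z]) for a in t]) for z in(.163,.159,.156,.153,.149)}
for r in range(222,250,4):
    s=g[r-1:r+2].mean(0); d=np.diff(s)
    L=262+np.argmin(d[262:292])+1; R=348+np.argmax(d[348:375])+1
    print(r,L,R,int(d[L-1]),int(d[R-1]),[(round(float(q[abs(q[:,1]-r)<1][:,0].min()),1),round(float(q[abs(q[:,1]-r)<1][:,0].max()),1)) for q in C.values()])
o=bot.get_obs();print(o['t'],o['contact_force'],o['eef_pos'])
E
```

```text
222 281 359 -45 41 [(283.6, 356.7), (282.2, 357.8), (281.6, 358.5), (281.0, 359.0), (280.6, 359.5)]
226 280 359 -37 33 [(280.5, 359.8), (279.7, 360.5), (279.3, 360.9), (279.0, 361.0), (278.9, 361.2)]
230 279 361 -52 32 [(278.0, 362.2), (277.7, 362.5), (277.5, 362.5), (277.5, 362.5), (277.7, 362.3)]
234 277 362 -54 44 [(276.1, 364.0), (276.1, 364.0), (276.2, 363.8), (276.5, 363.6), (277.0, 363.0)]
238 276 363 -55 64 [(274.8, 365.3), (275.1, 365.0), (275.5, 364.6), (275.9, 364.1), (276.7, 363.3)]
242 276 363 -59 116 [(273.9, 366.2), (274.5, 365.6), (275.1, 364.9), (275.8, 364.2), (276.8, 363.2)]
246 276 363 -62 93 [(273.5, 366.6), (274.4, 365.7), (275.2, 364.9), (276.0, 364.0), (277.2, 362.7)]
10.3 [-0.46115689 -0.54138681  5.90398623] [0.54603975 0.17752841 0.17151921]
```

```bash
python3 -c "
from station import bot
print(bot.hand_in())"
```

```text
the job is handed in; nothing more can be done
None
```

I stood the green-capped vial upright in the white mixer's cup and handed in at about 10 s of the 38 s, with the gripper still holding it pressed about 6–7 mm down. That puts the rim in the green band by force and height, though the wrist-camera check was too coarse to confirm it exactly.

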